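# Vent a sealed bearing case and hold its lid ajar

### The job

Take the yellow vent key from the wooden rack, push its blade fully home into the slot of the metal block on the side of the blue storage case, and leave it standing there to vent the case. Then pull the lid free of its tight seal by the orange handle without letting it fly up, and finish while still holding it level and steady about 3 cm above its seat on the case, carried by the gripper alone, so that a workmate can slip in a drying pack. Leave everything else on the bench alone.

Things in the scene. Friction and masses are not known exactly. Their poses are not given: they have to be found in the camera images.
- key_grip (a point): Centre of the yellow handle of the vent key, a loose flat key (100 g) that starts upright in the slot of a wooden rack block. Handle 14 mm thick (own x), 44 mm wide (own y), 56 mm tall (own z, up); this point is 28 mm above its underside (the shoulder), from whose middle a steel blade 4 mm thick (x), 28 mm wide (y) and 40 mm long points down.
- key_shoulder (a point): Middle of the underside of the key's handle, where the blade begins: the shoulder. Same axes as key_grip. With the key fully home in a slot it lies at the middle of the slot's mouth.
- rack_slot (a point): Middle of the mouth of the slot in the wooden rack block (70 x 90 mm, 55 mm tall, fixed), in the level top face of the block, 55 mm above the bench; the key starts in it. x across the slot, y along it, z up. Slot 7 x 32 mm, 50 mm deep.
- vent_slot (a point): Middle of the mouth of the vent slot, in the level top of the aluminium block (50 x 70 mm, 100 mm tall) on the left of the blue case. x across the slot, y along it, z up; the case has the same axes. Slot 7 mm (x) by 32 mm (y), 50 mm deep, edges bevelled 2 mm; the key fits either way round (half turn).
- lid_seat (a point): Middle of the open mouth of the blue case (160 x 160 mm, fixed; axes as vent_slot), level with its rim, 100 mm above the bench. Two black seal lips, 100 mm long, hinged along its left and right rims (+y, -y), overlap the lid's edges by about 4 mm and hold it down. Once pulled up by the lid they stay up.
- lid_grip (a point): Centre of the lid's upright orange handle, a flat plate 14 mm thick (own x), 60 mm wide (own y), 50 mm tall (own z, up), in the middle of the lid. The lid's top is 25 mm below this point. The lid is a loose grey plate 156 x 156 x 8 mm, about 0.3 kg, with a 10 mm deep plug below that sits in the case's mouth with 3 mm play all round.
- lid_base (a point): Middle of the underside of the lid's plate, 33 mm below lid_grip, same axes. Shut, it coincides with lid_seat; its height above that is how far the lid is open. The seal lips resist lifting: the pull needed (lid's weight included) peaks at about 15 to 20 N in the first 3 mm, falls as the lips peel, drops sharply at about 13 mm; past 20 mm the lips are clear.
- gas_bottle: Yellow gas bottle with a metal cap, upright, 70 mm across, 200 mm tall. Bystander, to be left alone; origin at the centre of its underside.
- spray_can: Red spray can, upright, 60 mm across, 170 mm tall. Bystander, to be left alone; origin at the centre of its underside.
- bearing: Steel bearing ring lying flat, 62 mm across, 16 mm tall. Bystander, to be left alone; origin at the centre of its underside.
- wrench: Steel wrench lying on the bench. Bystander, to be left alone; origin at the centre of its underside.
- mug: White mug, 80 mm across, 90 mm tall. Bystander, to be left alone; origin at the centre of its underside.
- tin: Small amber jar with a black cap, 56 mm across, 50 mm tall. Bystander, to be left alone; origin at the centre of its underside.
- screwdriver: Screwdriver lying on the bench. Bystander, to be left alone; origin at the centre of its underside.
Not all that is in view belongs to the job. Of the things that look like the part that bears key_grip, the middle-sized one is meant.

How it is judged:
On the way, in this order (a step that is already met when the one before it is completed fails the run):
1. the key stands fully home in the vent slot, let go, while the lid is still shut (horizontal distance between key_shoulder and vent_slot below 0.006 m and z of key_shoulder in the frame of vent_slot between -0.004 and 0.003 m and angle between key_shoulder's own z axis and vertical below 0.12 rad and contact force between the fingers and key below 0.1 N and z of lid_base in the frame of lid_seat below 0.005 m), for 0.3 s.
2. the lid is pulled free of its seal by the gripper (z of lid_base in the frame of lid_seat above 0.016 m and contact force between the fingers and lid above 0.3 N), for 0.1 s.
At the end, for the whole second after the job is handed in: The key stands in the vent slot, its shoulder on the block (within 6 mm of the slot's middle, 3 mm in height, 0.12 rad of upright), not touched by the fingers; the fingers alone carry the lid, still, 20 to 55 mm above its seat, within 25 mm of the middle of the case and 0.2 rad of level (horizontal distance between key_shoulder and vent_slot below 0.006 m and z of key_shoulder in the frame of vent_slot between -0.004 and 0.003 m and angle between key_shoulder's own z axis and vertical below 0.12 rad and z of lid_base in the frame of lid_seat between 0.02 and 0.055 m and horizontal distance between lid_base and lid_seat below 0.025 m and angle between lid_base's own z axis and vertical below 0.2 rad and linear speed of lid below 0.03 m/s and contact force between the fingers and lid above 0.3 N and contact force between lid and case below 0.2 N and contact force between lid and key below 0.2 N and contact force between the fingers and key below 0.1 N); the arm keeps its last pose, push and grip.
It fails at once if the lid flies up more than 10 cm above its seat (z of lid_base in the frame of lid_seat above 0.1 m).
It fails at once if the lid is opened while the key is not in the vent slot (z of lid_base in the frame of lid_seat above 0.012 m and distance between key_shoulder and vent_slot above 0.015 m).
It fails at once if a bystander is moved by more than 3 cm (distance of any of gas_bottle, spray_can, bearing, wrench, mug, tin, screwdriver from where it was at the start of the episode above 0.03 m).
It also fails if it takes over 51 s, if anything falls off the work surface, if the arm or the gripper's body presses on something with over 40 N, if the wrist force passes 120 N, or if a joint passes its speed limit or range.

### The arm

A 7-joint arm with a two-finger parallel gripper is mounted at the origin on the work surface. World frame = base frame: x ahead of the robot, y to its left, z up, the work surface at z = 0. Lengths are in m, angles in rad, forces in N, time in s.
With the tool pointing down it reaches from about 0.4 to 0.875 m from the base axis. Payload 6.5 kg.
Tool frame: the origin (TCP) lies at the very end of the fingers, on their centre line; the grasp point (between the pads) lies 19 mm behind it; z points along the fingers, x is the direction in which the jaws open and shut, and the axes are right-handed (so a half turn about z gives the same grasp; the last joint's range is limited). The gripper opens to 85 mm and grips with 20 to 120 N. Pads are 22 mm wide; open, the fingers measure 114 mm over their backs; the gripper's body (76 mm by 85 mm) begins 54 mm behind the grasp point. The pads swing forward as they close: fully open they stand 13 mm farther back than shut.
Start: joints at [1.089, 0.536, -0.004, 1.538, 0.003, 1.067, -0.071], TCP at [0.263, -0.595, 0.231] pointing down, gripper open.
Joint ranges: [-2.7, 2.7], [-0.37, 2.16], [-1.27, 1.26], [0.24, 2.4], [-1.31, 4.45], [0.19, 1.91], [-2.76, 2.76]. Speed limits (rad/s): [2.39, 2.39, 3.14, 3.14, 3.14, 3.14, 3.14].

### API

Orientations are given as [roll, pitch, yaw] about the fixed x, y, z axes, in that order (R = Rz(yaw) Ry(pitch) Rx(roll)).
In Python, from station import ctrl, vision, workorder gives the robot as it stands.
- The arm moves only by the tool arm_command, never from a script. Its argument "commands" is a list that holds one entry, the list of rows, each a list of 6 numbers: the shift along the tool's x, y, z each as a share of 0.2 m, from -1 to 1, then the turn, a rotation vector about the tool's x, y, z each as a share of 180 degrees, from -1 to 1. In form: [[[tx, ty, tz, rx, ry, rz], ...]]. A call has 1 to 12 rows; each row is the pose to reach, as a shift and turn from the pose commanded when the call began, along the tool's axes at that moment, turning the shorter way round; what a row does not reach only later rows make up. A row lasts 1/8 s, in which the tool goes at most 62.5 mm and 10.7 degrees, less where a joint would pass 70% of its speed; a pose out of reach is approached as far as the arm can. A call with a number of a shift or a turn outside -1 to 1 is refused whole. A call with a gripper value outside its range is refused whole. "grip" is the opening, from 0 (shut) to 1 (fully open), set as the call begins (left out, the last holds). The fingers move at their own pace and stop on an object; "grip_force" is the grip in N (left out, the last holds). Time passes only in rows, so rows that repeat a pose let the fingers close. It gives the time, the measured TCP pose, the force and the opening at its end, in the units of the state.
- ctrl.get_state(): the state, without advancing time (a new reading comes with each control period).
- vision.capture(name): name is "scene" or "top"; returns (picture, depth): 400x640x3 uint8, red, green, blue; 400x640 float32, m along the optical axis (not along the pixel's ray), 0 where there is no reading.
- vision.calibration(name): a dict with "fx", "fy", "cx", "cy" (pixels), "extrinsics" (4x4, takes a point from camera to world coordinates). Camera axes: x right, y down, z forward; pixel columns grow to the right and rows downward; lengths in m; the calibration is good to about 2 mm. A picture is of the moment at which its call begins. calibration takes no time and is no camera call.
- workorder.close_job(): hands the job in, once; it reports no verdict.
The state is a dict: "time_s": time; "joints": joint angles; "dq": joint speeds; "tau": joint torques, N m; "eef_pos": TCP position; "eef_rot": TCP orientation; "ft_force": force on the tool from outside, world axes, zero at the start; "ft_torque": the same for the moment, N m; "width": finger opening in m.
Only numpy, scipy, OpenCV 4.12 (cv2) and the standard library are available. Lean on these libraries where they do the work, as an engineer would, in place of code of your own. Each camera call takes 0.05 s, during which the arm holds its last target. There are 200 camera calls.

## Working session

There is one attempt and no reset: what is moved stays moved. The work goes in short steps, Python scripts to look and compute and a tool call to move; the robot and the scene stay as the last step left them, time stands still between calls to the robot, and variables do not carry over. Pictures are saved under pics/ and viewed, about 8 in all and at most 12, crops included, and the job is handed in when it is done.

Besides the shell and the picture viewer there is one more tool, called after "Emit:" as name([rows], argument=value, ...), one row to a line, values as JSON. arm_command: Moves the arm, as the interface text tells. Shift numbers are shares of 0.2 m and turn numbers shares of 180 degrees, none past 1 either way. Its arguments: {"type":"object","properties":{"commands":{"type":"array"},"grip":{"type":"number"},"grip_force":{"type":"number"}},"required":["commands"]}

```bash
mkdir -p pics; ls
python3 - <<'E'
from station import ctrl,vision
import cv2,numpy as np
for n in("scene","top"):
    p,d=vision.capture(n); cv2.imwrite(f"pics/{n}0.png",p[...,::-1]); np.save(f"{n}0.npy",d)
    c=vision.calibration(n); print(n,c)
print(ctrl.get_state())
E
```

```text
pics
scene {'fx': 383.2458355354111, 'fy': 383.2458355354111, 'cx': 320.10751597686635, 'cy': 201.4879089135647, 'extrinsics': array([[-0.51850452,  0.51250147, -0.68446717,  1.27420532],
       [ 0.85507085,  0.31323136, -0.41320691,  0.48484936],
       [ 0.00262743, -0.79951758, -0.60063694,  0.80013057],
       [ 0.        ,  0.        ,  0.        ,  1.        ]])}
top {'fx': 442.0071432769387, 'fy': 442.0071432769387, 'cx': 325.1442414449619, 'cy': 200.39030357859517, 'extrinsics': array([[ 0.02041778, -0.99729776,  0.07057122,  0.42217668],
       [-0.99974095, -0.02107589, -0.0085934 ,  0.0166728 ],
       [ 0.01005753, -0.07037748, -0.99746973,  1.60374437],
       [ 0.        ,  0.        ,  0.        ,  1.        ]])}
{'time_s': 0.1, 'joints': array([ 1.0888282 ,  0.537072  , -0.00441725,  1.53876789,  0.00260344,
        1.06731762, -0.07123259]), 'dq': array([ 5.18413333e-05, -5.49064375e-04,  5.03253666e-04, -1.85808188e-03,
        6.57859815e-04,  3.74325870e-04, -2.55026871e-04]), 'tau': array([ 2.20237605e-03, -5.84570539e+01,  1.05160218e+00, -2.59780920e+01,
        1.26376521e-02,  4.62536424e-03, -4.22382342e-07]), 'eef_pos': array([ 0.26227411, -0.59411438,  0.23051535]), 'eef_rot': array([ 3.14146328e+00,  1.55388797e-03, -1.15500590e+00]), 'ft_force': array([ 0.49901955,  0.86129871, -0.23146561]), 'ft_torque': array([0.00124473, 0.00717191, 0.00433592]), 'width': 0.08522510302020977}
```

View pics/scene0.png

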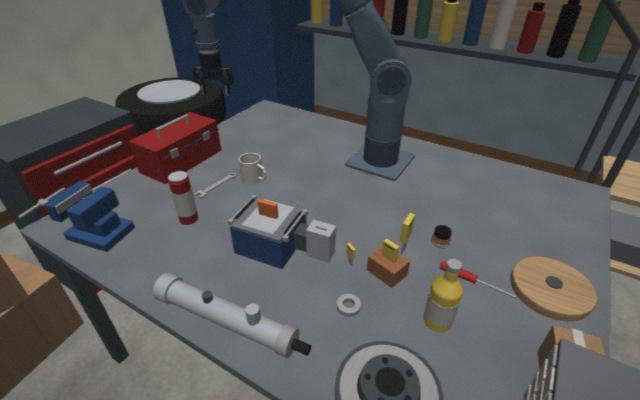

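View pics/top0.png

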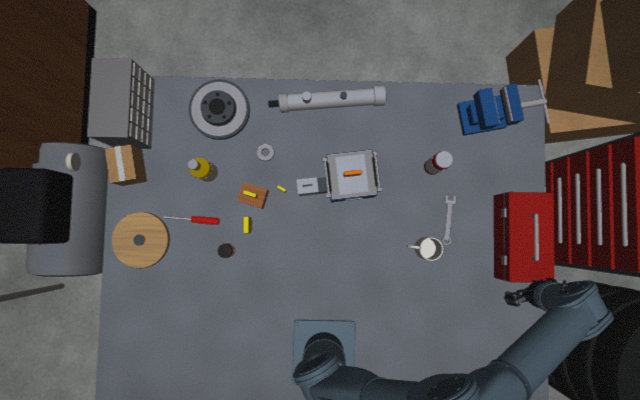

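Candidates for the key, as scene / top pixels:
- (390,250) / (250,194): upright in the rack.
- (351,253) / (281,188): small one, loose on the bench.
- (407,227) / (247,225): large one.

The one in the rack should be the middle-sized one. I'll check that in a close crop and measure.

```bash
cat > h.py <<'E'
import numpy as np,cv2
from station import ctrl,vision
def cast(n,uv,z):
    "pixels -> world points on plane z"
    c=vision.calibration(n);E=c["extrinsics"];uv=np.atleast_2d(uv).astype(float)
    r=np.c_[(uv[:,0]-c["cx"])/c["fx"],(uv[:,1]-c["cy"])/c["fy"],np.ones(len(uv))]@E[:3,:3].T
    o=E[:3,3]; return o+r*((z-o[2])/r[:,2])[:,None]
def ray(n,uv):
    p=cast(n,uv,0)[0];o=vision.calibration(n)["extrinsics"][:3,3];d=p-o;return o,d/np.linalg.norm(d)
def tri(uv1,uv2):
    o1,d1=ray("scene",uv1);o2,d2=ray("top",uv2)
    t=np.linalg.lstsq(np.c_[d1,-d2],o2-o1,rcond=None)[0];a=o1+t[0]*d1;b=o2+t[1]*d2
    return (a+b)/2,np.linalg.norm(a-b)
def cloud(n,d):
    c=vision.calibration(n);E=c["extrinsics"];v,u=np.mgrid[:d.shape[0],:d.shape[1]]
    P=np.stack([(u-c["cx"])/c["fx"]*d,(v-c["cy"])/c["fy"]*d,d],-1);return P@E[:3,:3].T+E[:3,3]
def proj(n,P):
    c=vision.calibration(n);E=c["extrinsics"];q=(np.atleast_2d(P)-E[:3,3])@E[:3,:3]
    return np.c_[c["fx"]*q[:,0]/q[:,2]+c["cx"],c["fy"]*q[:,1]/q[:,2]+c["cy"]]
def obj(n,img,d,hue,minA=8,s=90,v=60):
    "coloured blobs: pixel centroid, area, cloud extents"
    H=cv2.cvtColor(img,cv2.COLOR_RGB2HSV);m=cv2.inRange(H,(hue[0],s,v),(hue[1],255,255))
    k,l,st,ce=cv2.connectedComponentsWithStats(m);W=cloud(n,d)
    return [(ce[i],st[i],l==i,W[(l==i)&(d>0)]) for i in range(1,k) if st[i,4]>=minA]
E
python3 - <<'E'
from h import *
out=[]
for n,(a,b,w,h),in(("scene",(225,190,210,105)),("top",(225,140,180,90))):
    p=cv2.imread(f"pics/{n}0.png")[...,::-1];d=np.load(f"{n}0.npy")
    out.append(cv2.resize(np.ascontiguousarray(p[b:b+h,a:a+w,::-1]),(590,295) if n=="scene" else(590,295),interpolation=cv2.INTER_CUBIC))
    for nm,hu in(("yellow",(21,34)),("orange",(5,16))):
        for c,st,m,P in obj(n,p,d,hu):
            if a<c[0]<a+w and b<c[1]<b+h: print(n,nm,c.round(1),st,P.min(0).round(3),P.max(0).round(3),np.median(P,0).round(3))
cv2.imwrite("pics/crop1.png",np.vstack(out))
E
```

```text
scene yellow [406.9 227.4] [400 213  15  31 249] [ 0.27   0.221 -0.001] [0.474 0.281 0.128] [0.465 0.274 0.105]
scene yellow [390.  249.9] [383 239  16  23 260] [0.424 0.205 0.001] [0.561 0.285 0.114] [0.553 0.265 0.092]
scene yellow [350.6 250.7] [347 243   9  17 107] [ 0.497  0.112 -0.002] [0.584 0.175 0.072] [0.575 0.162 0.057]
scene orange [267.4 208.1] [257 199  21  20 288] [ 0.584 -0.154  0.109] [ 0.633 -0.051  0.162] [ 0.626 -0.079  0.141]
scene orange [387.4 267.1] [367 246  43  41 952] [ 0.515  0.211 -0.   ] [0.594 0.315 0.088] [0.571 0.274 0.051]
top yellow [281.1 188.3] [277 185   9   7  31] [ 0.561  0.144 -0.002] [0.588 0.179 0.078] [0.571 0.158 0.068]
top yellow [249.7 193.6] [243 190  14   8  65] [0.535 0.238 0.052] [0.559 0.293 0.119] [0.545 0.259 0.11 ]
top yellow [246.4 224.3] [243 216   8  18 131] [ 0.412  0.258 -0.007] [0.473 0.3   0.131] [0.442 0.266 0.12 ]
top orange [352.4 172.5] [344 170  18   6  84] [ 0.61  -0.113  0.135] [ 0.628 -0.056  0.167] [ 0.619 -0.085  0.157]
top orange [252.6 195. ] [237 182  31  26 442] [0.504 0.208 0.033] [0.59  0.312 0.076] [0.542 0.257 0.055]
```

View pics/crop1.png

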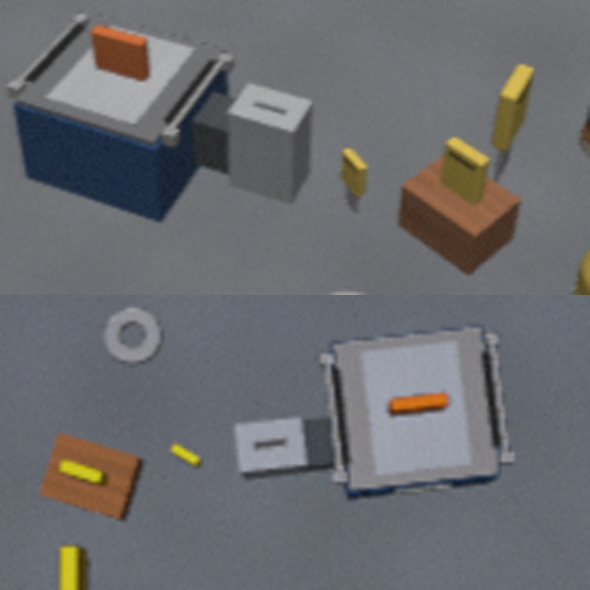

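Small and large decoys confirmed: the key in the rack (scene 390,250, top 250,194) is the middle-sized one. The vent slot is at scene (320,228) and top about (307,185), and the lid handle is at scene (267,208) and top (352,173). Next I'll take averaged frames for finer measurement.

Run:
```python
from h import *
np.set_printoptions(linewidth=200)
for n in("scene","top"):
    L=[vision.capture(n) for _ in range(8)]
    p=np.mean([a[0] for a in L],0).astype(np.float32);D=np.stack([a[1] for a in L]);d=np.where((D>0).all(0),np.median(D,0),0)
    np.savez(f"{n}_avg.npz",p=p,d=d)
    for nm,(a,b,w,h) in dict(key=((380,236,22,28) if n=="scene" else (239,186,22,16)),slot=((306,222,28,14) if n=="scene" else (294,176,30,20))).items():
        print(n,nm,a,b);print(p[b:b+h,a:a+w,0].astype(int))
```

```text
scene key 380 236
[[113 115 114 113 114 114 113 114 114 113 112 113 112 113 111 111 111 110 111 110 107 105]
 [113 113 114 114 114 115 115 113 114 113 113 112 113 113 112 112 112 111 111 107 101 104]
 [114 114 113 115 115 123 131 127 119 114 113 113 113 113 113 113 111 112 111 108 104 107]
 [113 114 113 117 134 173 202 190 157 127 116 113 112 113 112 112 112 111 111 107 103 107]
 [113 113 114 130 172 206 212 209 205 182 138 121 114 113 113 111 112 111 111 106 103 108]
 [113 113 113 120 153 191 207 212 211 207 191 159 129 116 113 113 112 112 112 109 106 107]
 [114 113 109 107 115 139 176 200 210 211 210 205 184 146 122 113 112 112 112 111 108 105]
 [113 113 110 105 102 100 122 154 186 204 211 211 207 194 164 130 117 114 112 112 111 105]
 [115 113 109 103  90  69  86 109 130 166 197 209 212 210 205 186 149 125 113 112 111 105]
 [116 121 119 107  97  77  59  71  94 117 149 185 204 211 212 209 203 178 132 115 112 103]
 [125 135 130 111 105 103  90  65  60  85 108 128 164 195 208 212 211 204 176 129 114 105]
 [144 146 135 112 107 105 105  95  76  60  71  95 115 146 182 203 206 192 159 116
[... 6347 characters left out ...]
154 152 155 154 154 153 153 153 153 154 153 155 154 152 145 114  70  66  65  68  67]
 [101 102 102 118 146 153 154 154 155 155 153 155 156 156 153 152 150 150 148 150 148 147 145 138 109  68  61  63  62  59]
 [103 102 103 118 144 155 154 152 151 149 149 150 149 146 145 139 125 117 106 105  98  81  70  63  52  43  39  41  39  38]
 [104 102 102 114 133 144 138 126 119 106 104  98  82  71  70  69  65  64  61  61  61  59  56  52  51  55  61  63  71  70]
 [104 102 102 104  96  75  70  66  64  62  61  59  59  58  59  61  62  65  68  71  73  77  82  83  90  99  99  97  99  99]
 [102 102 102 104  97  76  61  60  64  67  68  70  79  84  85  86  91  96 102 101  99 100  99 100 101 103 101 100 100  99]]
```

Run:
```python
from h import *
S=8
def face(n,box,lo,hi,ch=0,z=.1):
    a,b,w,h=box;p=np.load(f"{n}_avg.npz")["p"][b:b+h,a:a+w,ch]
    P=cv2.resize(p,None,fx=S,fy=S,interpolation=cv2.INTER_CUBIC)
    cs,_=cv2.findContours(((P>lo)&(P<hi)).astype(np.uint8),cv2.RETR_EXTERNAL,cv2.CHAIN_APPROX_NONE)
    c=max(cs,key=cv2.contourArea)[:,0].astype(float)
    px=(c+.5)/S-.5+[a,b]
    W=cast(n,px,z);m=cv2.moments(W[:,:2].astype(np.float32)*1000)
    ctr=np.array([m["m10"],m["m01"]])/m["m00"]/1000
    ang=.5*np.arctan2(2*m["mu11"],m["mu20"]-m["mu02"])
    r=cv2.minAreaRect(((W[:,:2]-ctr)*1e4).astype(np.float32))
    bx=cv2.boxPoints(r)/1e4;e=[bx[1]-bx[0],bx[2]-bx[1]];e=max(e,key=np.linalg.norm)
    mid=cast(n,[[0,0]],z) # unused height ref
    q=proj(n,[*ctr,z])[0]
    print(n,"ctr",ctr.round(4),"px",q.round(2),"axis deg",np.degrees(ang).round(1)%180,"rect deg",np.degrees(np.arctan2(e[1],e[0])).round(1)%180,"size mm",np.round(np.array(r[1])/10,1))
    return q
for nm,z,sc,tp in [
 ("key",.111,((380,236,22,17),160,999,0),((239,186,22,13),172,999,0)),
 ("rack",.055,((362,240,52,36),126,999,0),((232,178,40,36),120,999,0)),
 ("slot",.1,((312,223,18,10),0,138,0),((299,182,16,8),0,125,0)),
 ("block",.1,((304,214,36,30),132,999,0),((290,172,30,24),125,999,0))]:
    print(nm);q1=face("scene",*sc,z=z) if nm!="rack" else None;q2=face("top",*tp,z=z)
    if q1 is not None:
        P,g=tri(q1,q2);print("  tri",P.round(4),"gap",round(g,4))
np.set_printoptions(linewidth=220)
for n,(a,b,w,h) in dict(scene=(254,196,26,22),top=(340,166,26,14)).items():
    p=np.load(f"{n}_avg.npz")["p"];print(n,a,b);print(p[b:b+h,a:a+w,0].astype(int))
```

```text
key
scene ctr [0.5476 0.2632] px [390.98 243.2 ] axis deg 73.8 rect deg 74.2 size mm [43. 14.]
top ctr [0.5469 0.2623] px [248.9  193.14] axis deg 73.2 rect deg 72.8 size mm [42.7 11.9]
  tri [0.5469 0.2627 0.1102] gap 0.0006
rack
top ctr [0.5471 0.2625] px [251.42 194.47] axis deg 73.9 rect deg 74.5 size mm [90.4 71.6]
slot
scene ctr [0.5807 0.0683] px [320.69 228.01] axis deg 98.3 rect deg 98.3 size mm [ 8.7 34.2]
top ctr [0.5802 0.0673] px [306.85 184.94] axis deg 99.6 rect deg 100.4 size mm [ 9.  34.5]
  tri [0.5801 0.0676 0.0993] gap 0.0006
block
scene ctr [0.5783 0.0671] px [320.74 227.39] axis deg 96.6 rect deg 97.8 size mm [52.3 71.5]
top ctr [0.5797 0.0674] px [306.81 185.07] axis deg 97.4 rect deg 97.8 size mm [50.3 70.7]
  tri [0.5795 0.0676 0.1011] gap 0.0004
scene 254 196
[[150 132 108 111 112 112 111 117 119 114 107 104 112 114 114 113 113 113 113 114 113 114 114 114 115 114]
 [114  93  92 108 111 112 112 112 113 112 111 112 112 112 113 113 113 113 113 113 112 114 114 114 114 114]
 [ 76  81  97 111 115 121 125 120 116 114 114 117 116 114 113 113 109 108 114 114 113 113 
[... 2861 characters left out ...]
 200 196 192 184 177 174 172 168 159 144 135 152 156 154]
 [157 156 147 123 144 188 189 181 176 175 169 163 147 127 111  97  84  81  82  86 104 134 151 155 156 154]
 [157 156 145 107  88 109  99  87  82  81  83  87  85  85  87  90  90  95 107 117 133 151 154 154 155 154]
 [158 157 156 134  90  87  91  91  95 102 108 119 120 125 142 151 153 154 153 154 154 155 152 154 153 155]
 [158 158 158 151 137 144 152 155 156 153 152 155 155 153 154 154 155 155 156 153 154 156 153 153 154 154]
 [158 157 157 158 156 155 157 158 158 156 153 156 156 154 154 153 153 156 155 154 154 154 153 152 154 154]
 [157 157 158 158 156 155 156 156 156 154 152 155 155 154 155 152 152 155 155 153 153 154 153 152 154 155]]
```

Run:
```python
from h import *
S=8;Q=[]
for n,(a,b,w,h),lo in(("scene",(250,194,32,24),156),("top",(338,164,30,16),150)):
    p=np.load(f"{n}_avg.npz")["p"][b:b+h,a:a+w];P=cv2.resize(p,None,fx=S,fy=S,interpolation=cv2.INTER_CUBIC)
    # redness R-B with top-face brightness
    m=((P[...,0]-P[...,2]>70)&(P[...,0]>lo)).astype(np.uint8)
    cs,_=cv2.findContours(m,cv2.RETR_EXTERNAL,cv2.CHAIN_APPROX_NONE);c=max(cs,key=cv2.contourArea)[:,0].astype(float)
    W=cast(n,(c+.5)/S-.5+[a,b],.158)[:,:2];r=cv2.minAreaRect((W*1000).astype(np.float32));M=cv2.moments((W*1000).astype(np.float32))
    ctr=np.array([M["m10"],M["m01"]])/M["m00"]/1000;ang=np.degrees(.5*np.arctan2(2*M["mu11"],M["mu20"]-M["mu02"]))%180
    q=proj(n,[*ctr,.158])[0];Q.append(q);print(n,ctr.round(4),ang.round(1),np.round(r[1],1),q.round(1))
print(tri(*Q))
s=ctrl.get_state();print(s["time_s"],s["eef_pos"],s["eef_rot"])
```

```text
scene [ 0.6222 -0.0823] 98.2 [14.  58.2] [266.7 202.1]
top [ 0.6201 -0.0841] 97.5 [12.6 58.2] [352.5 172. ]
(array([ 0.62030524, -0.08412242,  0.15606178]), np.float64(0.0002879397984984994))
0.9 [ 0.26249888 -0.59463725  0.23129944] [ 3.14152220e+00 -5.69860586e-05 -1.15498704e+00]
```

Emit:
arm_command([
  [[-0.7,-1,0,0,0,-0.277],[-0.7,-1,0,0,0,-0.277],[-0.7,-1,0,0,0,-0.277],[-0.7,-1,0,0,0,-0.277],[-0.7,-1,0,0,0,-0.277]],
], grip=1)

```text
time_s: 1.52
eef_pos: [0.3925, -0.3808, 0.2318]
eef_rot: [-3.14, -0.001, -0.272]
ft_force: [0.4, -0.8, 0.2]
width: 0.0856
```

Emit:
arm_command([
  [[0,-1,0,0,0,0],[0,-1,0,0,0,0],[0,-1,0,0,0,0],[0,-1,0,0,0,0]],
])

```text
time_s: 2.02
eef_pos: [0.4465, -0.1893, 0.2317]
eef_rot: [-3.14, -0.001, -0.278]
ft_force: [0.0, -0.2, -0.1]
width: 0.0853
```

Emit:
arm_command([
  [[0,-1,0,0,0,0],[0,-1,0,0,0,0],[0,-1,0,0,0,0],[0,-1,0,0,0,0]],
])

```text
time_s: 2.52
eef_pos: [0.5023, 0.0021, 0.2317]
eef_rot: [-3.14, -0.001, -0.279]
ft_force: [0.2, -0.6, -0.1]
width: 0.0853
```

```bash
cat > mv.py <<'E'
import sys,numpy as np
from station import ctrl
from scipy.spatial.transform import Rotation as R
# usage: mv.py x y z yaw_deg -> shares to reach that tool-down pose
t=np.array(list(map(float,sys.argv[1:4])));s=ctrl.get_state()
A=R.from_euler("xyz",s["eef_rot"]);B=R.from_euler("xyz",[np.pi,0,np.radians(float(sys.argv[4]))])
print("t",round(s["time_s"],2),"pos",s["eef_pos"].round(4),"rot",np.degrees(s["eef_rot"]).round(2),"w",round(s["width"],4),"F",s["ft_force"].round(2))
print("shift",(A.inv().apply(t-s["eef_pos"])/.2).round(4),"turn",((A.inv()*B).as_rotvec()/np.pi).round(4))
E
python3 mv.py .5472 .2626 .2 -16.3
```

```text
t 2.52 pos [0.5023 0.0021 0.2317] rot [-1.7989e+02 -4.0000e-02 -1.5980e+01] w 0.0853 F [ 0.16 -0.59 -0.08]
shift [-0.1427 -1.3135  0.1608] turn [-0.0006 -0.0002  0.0018]
```

Emit:
arm_command([
  [[-0.1,-0.9,0,0,0,0],[-0.1,-0.9,0,0,0,0],[-0.1,-0.9,0,0,0,0],[-0.1,-0.9,0,0,0,0]],
])

```text
time_s: 3.02
eef_pos: [0.5327, 0.1805, 0.2314]
eef_rot: [-3.139, 0.0, -0.279]
ft_force: [-0.3, -0.4, -0.1]
width: 0.0855
```

Emit:
arm_command([
  [[-0.043,-0.414,0.3,0,0,0.001],[-0.043,-0.414,0.3,0,0,0.001],[-0.043,-0.414,0.3,0,0,0.001],[-0.043,-0.414,0.3,0,0,0.001]],
])

```text
time_s: 3.52
eef_pos: [0.5486, 0.2556, 0.1714]
eef_rot: [3.14, -0.001, -0.291]
ft_force: [0.8, -0.7, 0.5]
width: 0.0857
```

```bash
python3 mv.py .5472 .2626 .068 -16.3
python3 - <<'E'
from h import *
for n,(a,b,w,h) in dict(scene=(330,130,120,130),top=(190,140,120,100)).items():
    p,d=vision.capture(n);cv2.imwrite(f"pics/a_{n}.png",cv2.resize(np.ascontiguousarray(p[b:b+h,a:a+w,::-1]),(400,420)))
cv2.imwrite("pics/a.png",np.hstack([cv2.imread("pics/a_scene.png"),cv2.imread("pics/a_top.png")]))
E
```

```text
t 3.52 pos [0.5486 0.2556 0.1714] rot [ 1.799e+02 -5.000e-02 -1.665e+01] w 0.0857 F [ 0.79 -0.69  0.47]
shift [-0.0173 -0.0322  0.5169] turn [ 0.0005 -0.0003 -0.0019]
```

View pics/a.png

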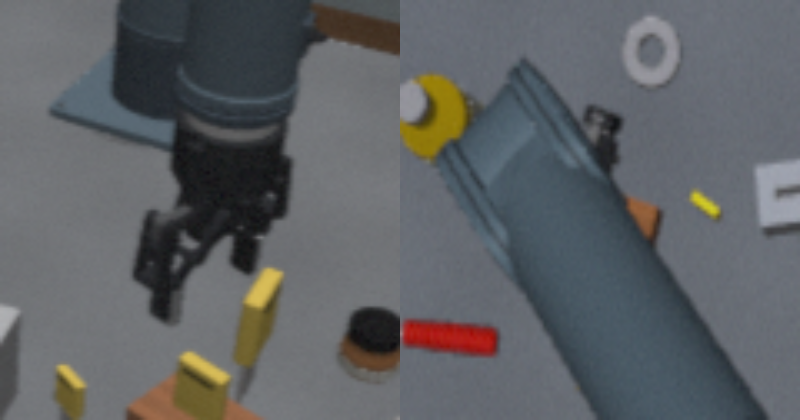

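The picture shows the fingers straddling the key's axis above the rack, with the large decoy beside the rear finger. I'll narrow the jaws before descending.

Emit:
arm_command([
  [[-0.008,-0.032,0,0,0,-0.001],[-0.008,-0.032,0,0,0,-0.001],[-0.008,-0.032,0.1,0,0,-0.001],[-0.008,-0.032,0.2,0,0,-0.001],[-0.008,-0.032,0.2,0,0,-0.001],[-0.008,-0.032,0.2,0,0,-0.001]],
], grip=0.55)

```text
time_s: 4.38
eef_pos: [0.5479, 0.2651, 0.131]
eef_rot: [3.141, 0.0, -0.285]
ft_force: [0.3, 0.3, 1.3]
width: 0.0468
```

```bash
python3 mv.py .5472 .2626 .068 -16.3
```

```text
t 4.38 pos [0.5479 0.2651 0.131 ] rot [ 1.7999e+02  3.0000e-02 -1.6310e+01] w 0.0468 F [0.34 0.28 1.32]
shift [0.0004 0.0128 0.315 ] turn [ 0.0001  0.0002 -0.0001]
```

Emit:
arm_command([
  [[0,0.012,0.15,0,0,0],[0,0.012,0.315,0,0,0],[0,0.012,0.315,0,0,0],[0,0.012,0.315,0,0,0],[0,0.012,0.315,0,0,0]],
])

```text
time_s: 5.0
eef_pos: [0.5484, 0.2634, 0.07]
eef_rot: [-3.14, -0.002, -0.285]
ft_force: [0.2, -0.2, -0.0]
width: 0.0469
```

```bash
python3 mv.py .5472 .2626 .068 -16.3
```

```text
t 5.0 pos [0.5484 0.2634 0.07  ] rot [-1.7989e+02 -1.1000e-01 -1.6320e+01] w 0.0469 F [ 0.21 -0.18 -0.04]
shift [-0.0046  0.0055  0.0099] turn [-0.0006 -0.0006 -0.0001]
```

Emit:
arm_command([
  [[-0.003,0.003,0,0,0,0],[-0.003,0.003,0,0,0,0],[-0.003,0.003,0,0,0,0],[-0.003,0.003,0,0,0,0],[-0.003,0.003,0,0,0,0]],
], grip=0, grip_force=40)

```text
time_s: 5.62
eef_pos: [0.5467, 0.2624, 0.0688]
eef_rot: [-3.141, -0.0, -0.285]
ft_force: [-1.8, -1.4, 5.4]
width: 0.0136
```

```bash
python3 mv.py .5472 .2626 .205 -16.3
```

```text
t 5.62 pos [0.5467 0.2624 0.0688] rot [-1.7999e+02 -2.0000e-02 -1.6320e+01] w 0.0136 F [-1.79 -1.37  5.41]
shift [ 0.0023 -0.0018 -0.6811] turn [-0.     -0.0001 -0.0001]
```

Gripped, with 13.6 mm between the fingers, which matches the 14 mm handle. Lifting straight up.

Emit:
arm_command([
  [[0,0,-0.1,0,0,0],[0,0,-0.25,0,0,0],[0,0,-0.45,0,0,0],[0,0,-0.68,0,0,0],[0,0,-0.68,0,0,0],[0,0,-0.68,0,0,0]],
])

```text
time_s: 6.38
eef_pos: [0.5463, 0.2619, 0.2043]
eef_rot: [3.141, 0.0, -0.285]
ft_force: [0.1, -0.1, -2.4]
width: 0.0131
```

```bash
python3 mv.py .5803 .0677 .205 8
```

```text
t 6.38 pos [0.5463 0.2619 0.2043] rot [179.97   0.   -16.32] w 0.0131 F [ 0.12 -0.11 -2.35]
shift [ 0.4362  0.884  -0.0031] turn [ 1.000e-04  1.000e-04 -1.351e-01]
```

Emit:
arm_command([
  [[0.1,0.22,0,0,0,-0.04],[0.23,0.48,0,0,0,-0.08],[0.36,0.73,0,0,0,-0.12],[0.436,0.884,0,0,0,-0.135],[0.436,0.884,0,0,0,-0.135],[0.436,0.884,0,0,0,-0.135],[0.436,0.884,0,0,0,-0.135]],
])

```text
time_s: 7.25
eef_pos: [0.58, 0.0699, 0.2039]
eef_rot: [-3.141, 0.001, 0.142]
ft_force: [0.4, -0.9, 0.1]
width: 0.0137
```

```bash
python3 mv.py .5803 .0677 .16 8
python3 - <<'E'
from h import *
p,d=vision.capture("scene");a,b,w,h=260,140,120,120
cv2.imwrite("pics/b.png",cv2.resize(np.ascontiguousarray(p[b:b+h,a:a+w,::-1]),(600,600),interpolation=cv2.INTER_CUBIC))
p,d=vision.capture("top");cv2.imwrite("pics/b_top.png",p[...,::-1])
E
```

```text
t 7.25 pos [0.58   0.0699 0.2039] rot [-1.7995e+02  4.0000e-02  8.1200e+00] w 0.0137 F [ 0.36 -0.88  0.13]
shift [0.0003 0.0112 0.2197] turn [-0.0003  0.0002  0.0007]
```

View pics/b.png

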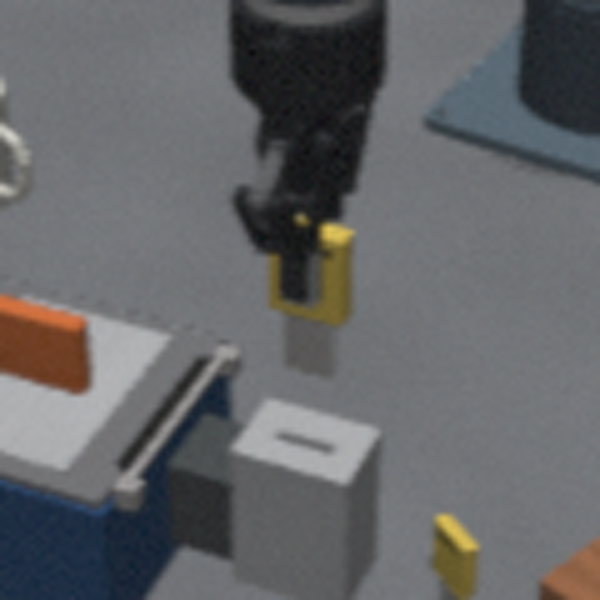

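The key hangs upright above the block, with its blade tip at crop (310,372) and the slot at crop (305,442). I'll check the held key's image position against the prediction.

Run:
```python
from h import *
np.set_printoptions(linewidth=220)
p=np.mean([vision.capture("scene")[0] for _ in range(8)],0);np.save("b.npy",p)
s=ctrl.get_state();t=s["eef_pos"];y=np.radians(8.0);print(t,s["eef_rot"])
X=np.array([np.cos(y),np.sin(y),0]);Y=np.array([-np.sin(y),np.cos(y),0])
sh=np.array([t[0],t[1],t[2]-.0138])
for nm,(dx,dy,dz) in dict(sh_fr=(7,22,0),sh_fl=(7,-22,0),sh_br=(-7,22,0),top_fr=(7,22,56),top_br=(-7,22,56),bl_fr=(2,14,-40),bl_fl=(2,-14,-40),bl_br=(-2,14,-40)).items():
    print(nm,proj("scene",sh+(dx*X+dy*Y+dz*np.array([0,0,1]))/1000)[0].round(2))
print("R-B rows 195..207 cols 310..334");print((p[182:207,310:334,0]-p[182:207,310:334,2]).astype(int))
print("R blade rows 202..220");print(p[202:222,312:332,0].astype(int))
```

```text
[0.58056722 0.06812964 0.20428184] [3.14155650e+00 2.99862025e-05 1.39393375e-01]
sh_fr [327.45 205.51]
sh_fl [312.08 201.49]
sh_br [329.47 202.55]
top_fr [327.76 187.92]
top_br [329.85 185.04]
bl_fr [325.2  215.55]
bl_fl [315.67 212.96]
bl_br [325.77 214.69]
R-B rows 195..207 cols 310..334
[[ -1  -1  -2  -2  -2  -2  -2   0   2   8  11  -1  -1  -2  -2  -1  -1  -2  -3  -5  -5  -5  -6  -5]
 [ -2  -1  -1  -1  -1  -2  -2   4  23  50  56  14  -1   3   9   6  -1  -3  -4  -5  -5  -5  -4  -4]
 [ -3  -2  -2  -1  -2   0  -1   2  27  70  78  26   4  28  46  45  29  13   4  -2  -5  -6  -5  -5]
 [ -1  -1  -3  -3  -1  -2   0  -1   6  20  25   3   9  52  95 118 111  93  68  26  -1  -5  -6  -6]
 [ -1  -2  -2  -1  -1  -2   0  -1  -1  -2  -2  -2  10  53 101 126 126 125 117  79  17  -4  -5  -6]
 [ -2  -2  -1  -1  -2  -2  -2  -1  -1  -1  -3  -2   5  45  92 119 124 123 111  69  13  -5  -5  -6]
 [ -2  -2  -1  -3  -2  -3  -1  -1  -3  -1  -1  -1   3  28  60  80  91  99  88  43   9  -5  -6  -6]
 [ -4  -2  -1   1   0  -3  -2  -1   0  -3  -3  -3   0  19  48  65  70  71  63  34   7  -5  -6  -6]
 [ -5  -4   1  1
[... 2650 characters left out ...]
88  89  90  99 110 112 111 112 111]
 [114 114 115 115 113 112 111 109 100  93  94  91  90  90  98 110 111 111 111 112]
 [115 115 114 114 113 114 113 112 111 110 111 109 103  99 104 110 111 111 112 112]
 [114 114 114 113 114 114 113 112 112 113 113 113 112 110 111 111 111 112 111 112]
 [114 115 114 114 113 114 112 113 113 112 113 114 113 113 113 112 112 111 112 112]
 [115 116 115 114 114 113 112 112 112 112 112 112 113 113 113 111 111 112 112 111]
 [121 130 129 121 118 115 114 113 113 112 112 112 113 112 112 112 111 112 111 112]
 [137 159 166 160 146 133 127 121 118 114 114 113 114 114 113 112 113 112 113 113]
 [153 167 170 172 171 169 164 156 147 130 121 118 115 114 113 112 113 112 113 113]]
```

Emit:
arm_command([
  [[-0.002,0.002,0.1,0,0,0],[-0.002,0.002,0.2,0,0,0],[-0.002,0.002,0.25,0,0,0],[-0.002,0.002,0.28,0,0,0],[-0.002,0.002,0.31,0,0,0],[-0.002,0.002,0.33,0,0,0],[-0.002,0.002,0.33,0,0,0]],
])

```text
time_s: 8.62
eef_pos: [0.5802, 0.0676, 0.1382]
eef_rot: [3.142, 0.0, 0.139]
ft_force: [0.0, -0.5, -0.9]
width: 0.0134
```

```bash
python3 mv.py .5803 .0677 .1135 8
```

```text
t 8.62 pos [0.5802 0.0676 0.1382] rot [1.80e+02 1.00e-02 7.98e+00] w 0.0134 F [ 0.05 -0.5  -0.9 ]
shift [ 0.0007 -0.0003  0.1234] turn [ 0.      0.0001 -0.0001]
```

Emit:
arm_command([
  [[0,0,0.04,0,0,0],[0,0,0.07,0,0,0],[0,0,0.1,0,0,0],[0,0,0.115,0,0,0],[0,0,0.123,0,0,0],[0,0,0.128,0,0,0],[0,0,0.128,0,0,0]],
])

```text
time_s: 9.5
eef_pos: [0.5802, 0.0677, 0.1138]
eef_rot: [3.141, 0.0, 0.139]
ft_force: [-4.5, -1.4, 8.7]
width: 0.0136
```

```bash
python3 mv.py .5803 .0677 .1135 8
```

```text
t 9.5 pos [0.5802 0.0677 0.1138] rot [1.7996e+02 1.0000e-02 7.9900e+00] w 0.0136 F [-4.49 -1.38  8.73]
shift [ 0.0007 -0.0001  0.0014] turn [ 0.0002  0.     -0.0001]
```

Emit:
arm_command([
  [[0,0,0.006,0,0,0],[0,0,0.006,0,0,0],[0,0,0.006,0,0,0]],
])

```text
time_s: 9.88
eef_pos: [0.5802, 0.0676, 0.1137]
eef_rot: [3.14, 0.0, 0.139]
ft_force: [-8.2, -3.2, 19.2]
width: 0.0135
```

Emit:
arm_command([
  [[0,0,0,0,0,0],[0,0,0,0,0,0],[0,0,0,0,0,0],[0,0,0,0,0,0]],
], grip=0.5)

```text
time_s: 10.38
eef_pos: [0.5802, 0.0677, 0.1113]
eef_rot: [-3.142, 0.0, 0.139]
ft_force: [0.5, -0.1, -0.0]
width: 0.0429
```

Emit:
arm_command([
  [[0,0,-0.15,0,0,0],[0,0,-0.35,0,0,0],[0,0,-0.6,0,0,0],[0,0,-0.6,0,0,0],[0,0,-0.6,0,0,0]],
])

```text
time_s: 11.0
eef_pos: [0.5799, 0.0674, 0.2309]
eef_rot: [3.141, 0.001, 0.139]
ft_force: [-0.5, 0.0, 0.1]
width: 0.0426
```

```bash
python3 mv.py .6208 -.0833 .225 8
python3 - <<'E'
from h import *
p,d=vision.capture("scene");a,b,w,h=260,140,120,120
cv2.imwrite("pics/c.png",cv2.resize(np.ascontiguousarray(p[b:b+h,a:a+w,::-1]),(600,600),interpolation=cv2.INTER_CUBIC))
for c,st,m,P in obj("scene",p,d,(21,34)):
    if 290<c[0]<345 and c[1]<240:print(c,st)
y=np.radians(8);X=np.array([np.cos(y),np.sin(y),0]);Y=np.array([-np.sin(y),np.cos(y),0])
for dx,dy,dz in((7,22,0),(7,-22,0),(7,22,56),(7,-22,56),(-7,-22,56),(-7,22,56)):print((dx,dy,dz),proj("scene",np.array([.5803,.0677,.1])+(dx*X+dy*Y+dz*np.array([0,0,1]))/1000)[0].round(1))
E
```

```text
t 11.0 pos [0.5799 0.0674 0.2309] rot [1.7998e+02 4.0000e-02 7.9800e+00] w 0.0426 F [-0.54  0.04  0.12]
shift [0.0982 0.7745 0.0298] turn [ 0.0001  0.0002 -0.0001]
[320.57414449 219.44106464] [313 210  16  20 263]
(7, 22, 0) [326.9 231.5]
(7, -22, 0) [312.3 227.3]
(7, 22, 56) [327.2 215.7]
(7, -22, 56) [312.1 211.6]
(-7, -22, 56) [314.2 208.7]
(-7, 22, 56) [329.2 212.7]
```

View pics/c.png

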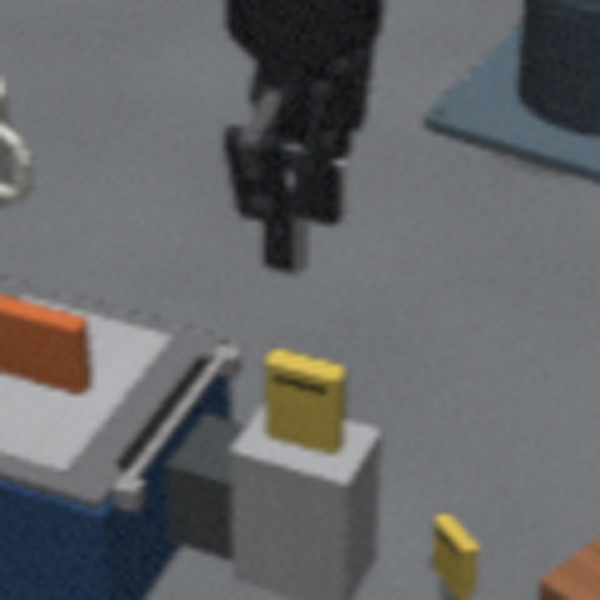

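The key stands home: its yellow handle sits on the block at crop (305,400), matching the predicted corners to within about a pixel. Now to the lid.

Emit:
arm_command([
  [[0.03,0.25,0,0,0,0],[0.06,0.5,0,0,0,0],[0.098,0.774,0,0,0,0],[0.098,0.774,0.03,0,0,0],[0.098,0.774,0.15,0,0,0],[0.098,0.774,0.25,0,0,0],[0.098,0.774,0.25,0,0,0],[0.098,0.774,0.25,0,0,0]],
])

```text
time_s: 12.05
eef_pos: [0.6214, -0.0825, 0.1818]
eef_rot: [-3.141, -0.0, 0.14]
ft_force: [0.3, 0.4, -0.2]
width: 0.0423
```

```bash
python3 mv.py .6208 -.0833 .115 8
```

```text
t 12.05 pos [ 0.6214 -0.0825  0.1818] rot [-1.7999e+02 -2.0000e-02  8.0100e+00] w 0.0423 F [ 0.27  0.42 -0.23]
shift [-0.0038  0.0037  0.3339] turn [-0.0001 -0.0001  0.0001]
```

Emit:
arm_command([
  [[-0.003,0.003,0.1,0,0,0],[-0.003,0.003,0.2,0,0,0],[-0.003,0.003,0.28,0,0,0],[-0.003,0.003,0.334,0,0,0],[-0.003,0.003,0.334,0,0,0],[-0.003,0.003,0.334,0,0,0]],
])

```text
time_s: 12.8
eef_pos: [0.6211, -0.0835, 0.1152]
eef_rot: [3.141, -0.001, 0.139]
ft_force: [-0.3, 0.7, -0.1]
width: 0.0431
```

Emit:
arm_command([
  [[0,0,0,0,0,0],[0,0,0,0,0,0],[0,0,0,0,0,0],[0,0,0,0,0,0],[0,0,0,0,0,0]],
], grip=0, grip_force=90)

```text
time_s: 13.42
eef_pos: [0.6211, -0.0836, 0.1154]
eef_rot: [3.141, -0.001, 0.139]
ft_force: [-1.1, -0.4, 5.6]
width: 0.0129
```

```bash
python3 mv.py .6208 -.0833 .148 8
```

```text
t 13.43 pos [ 0.6211 -0.0836  0.1154] rot [ 1.7998e+02 -5.0000e-02  7.9800e+00] w 0.0129 F [-1.09 -0.37  5.55]
shift [-0.001  -0.0018 -0.1628] turn [ 0.0001 -0.0003 -0.0001]
```

Gripped. Now a slow pull of 1 mm per row.

Emit:
arm_command([
  [[0,0,-0.005,0,0,0],[0,0,-0.01,0,0,0],[0,0,-0.015,0,0,0],[0,0,-0.02,0,0,0],[0,0,-0.025,0,0,0],[0,0,-0.03,0,0,0],[0,0,-0.035,0,0,0],[0,0,-0.04,0,0,0]],
])

```text
time_s: 14.42
eef_pos: [0.6198, -0.0837, 0.1225]
eef_rot: [-3.142, 0.002, 0.139]
ft_force: [0.8, -0.1, -14.8]
width: 0.0128
```

Emit:
arm_command([
  [[0,0,-0.006,0,0,0],[0,0,-0.012,0,0,0],[0,0,-0.018,0,0,0],[0,0,-0.024,0,0,0],[0,0,-0.03,0,0,0],[0,0,-0.036,0,0,0],[0,0,-0.042,0,0,0],[0,0,-0.048,0,0,0]],
])

```text
time_s: 15.42
eef_pos: [0.6214, -0.0835, 0.1328]
eef_rot: [3.141, -0.002, 0.139]
ft_force: [1.0, -0.3, -5.3]
width: 0.013
```

Emit:
arm_command([
  [[0,0,-0.006,0,0,0],[0,0,-0.012,0,0,0],[0,0,-0.018,0,0,0],[0,0,-0.026,0,0,0],[0,0,-0.034,0,0,0],[0,0,-0.042,0,0,0],[0,0,-0.05,0,0,0],[0,0,-0.06,0,0,0],[0,0,-0.07,0,0,0],[0,0,-0.075,0,0,0],[0,0,-0.075,0,0,0],[0,0,-0.075,0,0,0]],
])

```text
time_s: 16.92
eef_pos: [0.6206, -0.0836, 0.1472]
eef_rot: [-3.142, 0.0, 0.139]
ft_force: [0.5, -0.3, -2.3]
width: 0.0128
```

```bash
python3 mv.py .6208 -.0833 .148 8
python3 - <<'E'
from h import *
p,d=vision.capture("scene");a,b,w,h=210,130,140,140
cv2.imwrite("pics/d.png",cv2.resize(np.ascontiguousarray(p[b:b+h,a:a+w,::-1]),(600,600),interpolation=cv2.INTER_CUBIC))
E
```

```text
t 16.93 pos [ 0.6206 -0.0836  0.1472] rot [-1.80e+02  1.00e-02  7.99e+00] w 0.0128 F [ 0.48 -0.34 -2.28]
shift [ 0.0012 -0.0013 -0.004 ] turn [-0.      0.     -0.0001]
```

View pics/d.png

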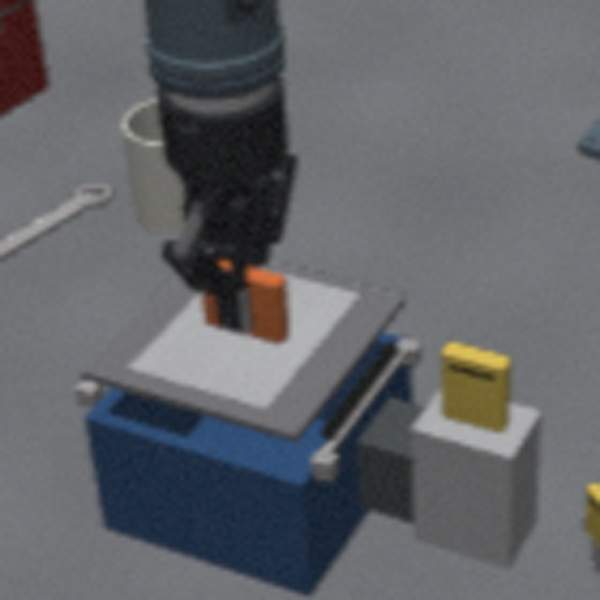

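The lid hangs level above the case and the key still stands. I'll check lid height and tilt by depth, then hand in if good.

Run:
```python
from h import *
d=np.median([vision.capture("scene")[1] for _ in range(6)],0);W=cloud("scene",d)
y=np.radians(8);r=W-[.6206,-.0836,0];lx=r[...,0]*np.cos(y)+r[...,1]*np.sin(y);ly=-r[...,0]*np.sin(y)+r[...,1]*np.cos(y)
m=(abs(lx)<.075)&(abs(ly)<.075)&(W[...,2]>.12)&(W[...,2]<.15)&((lx>.03)|(abs(ly)>.045))
c,*_=np.linalg.lstsq(np.c_[lx[m],ly[m],np.ones(m.sum())],W[m][:,2],rcond=None);print("lid tilt",c[:2],"top z",c[2],"-> open",c[2]-.108,m.sum())
k=(W[...,2]>.145)&(W[...,2]<.165)&(np.hypot(W[...,0]-.5803,W[...,1]-.0677)<.03);print("key top",W[k].mean(0),k.sum())
s=ctrl.get_state();print(s["time_s"],s["eef_pos"],s["ft_force"],s["width"],abs(s["dq"]).max())
```

```text
lid tilt [0.00299393 0.00018253] top z 0.14089532345460518 -> open 0.03289532345460518 965
key top [0.58406619 0.07132694 0.15348856] 100
17.275 [ 0.62060874 -0.08358524  0.14723448] [ 0.28538142 -0.31414125 -2.27168776] 0.012828886339426289 0.0018143174665775268
```

Everything checks out, so I'm handing in.

```bash
python3 -c "
from station import workorder;print(workorder.close_job())"
```

```text
the job is handed in; nothing more can be done
None
```

The key is standing in the vent slot and the gripper is holding the lid about 3 cm above its seat. I handed the job in at about 17 s of the 51 s allowed; the hand-in gives no verdict.

- **Key:** I took the middle-sized yellow key from the rack and pushed it home. It stopped on the block at the expected height under about 19 N. After letting go, its corners in the picture matched the fully home position to within about a pixel.
- **Lid:** I pulled it slowly off its seal. Both readings I took during the pull were under 15 N, falling as the seal lips peeled. By depth it is about 33 mm above its seat, within 0.003 rad of level. The arm was still.
- **Load check:** the wrist read about 2.3 N in the last check, a little under the lid's roughly 3 N weight. I took this as sensor offset, because the picture shows the lid clear of the case.
- **Other things on the bench:** I didn't measure the bystanders again at the end. All paths stayed clear of them and no unexpected contact force showed up.

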